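Open the reagent box's combination lock and hold it up

TASK

The grey reagent box in the fume hood is locked with a dial padlock: turn the dial, feeling the notches click by, until the pointed end of its grip stands at the raised index bar on the lock body, then pull the shackle fully open. Lift the opened lock off the hasp and finish while still holding it up, level with the dial on top, at least 10 cm above where it lay and carried by nothing but the gripper; do not let go of it. Leave the beaker and the two dropper bottles where they stand.

Things in the scene. Friction and masses are not known exactly. Their poses are not given: they have to be found in the camera images.
- lock_center (a point): centre of the loose padlock's steel body, a block 60 x 60 x 30 mm high (0.35 to 0.6 kg in all) lying dial up on the box. z up, -x towards the shackle, legs spread along y. It lies in a pocket with rims 8 mm high, 3 mm thick, 1.5 mm play all round, so its y faces (60 mm apart) can be grasped above the lowest 8 mm. It leaves the pocket straight up.
- dial_grip (a point): middle of the black dial's upright grip bar, on its vertical turning axis, 33.5 mm above lock_center. Bar 12 mm thick (y), about 36 mm long (x), 22 mm high; pinch it across y from above. Axes turn with the dial; the pointed end, with a white line, is at -x. Below it a disc 40 mm across ends 7.5 mm over the body's top face.
- dial (a joint): dial angle in rad, growing clockwise seen from above, no stops. At 0 (or 6.283) the pointed end stands at the index bar and the lock can open. A spring ball clicks into 8 notches 0.785 rad apart, one at 0; leaving one takes about 0.06 N m; let go within 0.3 rad of a notch it snaps in. Shackle blocked unless within about 0.15 rad of the opening notch.
- index (a point): the raised index bar on the lock body (7 x 4 x 4 mm), on the shackle side of the dial; 25.5 mm from the dial axis.
- pointer (a point): mark at the foot of the dial's pointed end, at the disc's edge, 20 mm from the dial axis.
- bow (a point): point midway between the shackle legs, 13.5 mm inside the outer bar (bow) joining them; axes as lock_center, moves with the shackle. Legs: 9 mm round bars along x, 49 mm apart over the outside; bow towards -x. This part juts out past the box's edge, free below and beside: take it across both legs from outside, from above, or round the bow.
- shackle (a joint): how far the shackle is pulled out of the lock towards -x of lock_center, m: 0 shut, 0.030 at its stop. Unlocked it slides with about 2 N friction and stays where left. The leg on the lock's -y side is short and passes through the hasp's staple; pulled out fully its end is 11 mm clear of the staple and the lock can be lifted straight up.
- staple (a point): centre of the hole of the hasp's fixed steel staple (plate eye 5 mm thick, 24 mm wide, 27 mm high, hole 14 mm) standing on the box, its middle 8.5 mm in front of the lock body, round the short shackle leg.
- lockbox: fixed grey steel reagent box, 200 (x) x 260 (y) x 100 mm high; origin at the centre of its underside; the hasp and lock are at its front, the -x edge; the lock's centre lies 55 mm towards -x from the box's centre, 115 mm above the bench.
- dropper_a: amber dropper bottle, 33 mm across, 100 mm high, standing beside the box on its +y side; origin at its foot. Leave it.
- dropper_b: amber dropper bottle like the other, on the box's -y side; origin at its foot. Leave it.
- beaker: glass beaker, 70 mm across, 90 mm high, beside the box; origin at its foot. Leave it.
Mind the look-alikes: they are no part of the job. Leave any green or pink look-alike of the part that bears lock_center alone.

How it is judged (in metres and radians):
On the way, in this order (a step that is already met when the one before it is completed fails the run):
1. the dial's pointer is turned to the index bar with the shackle still shut (x of pointer in the frame of lock_center below -0.0196 m and value of joint shackle below 0.004 m), for 0.2 s.
2. the shackle is pulled open while the lock still lies on the box (value of joint shackle above 0.025 m and height (world z) of lock_center below 0.13 m), for 0.2 s.
At the end, for the whole second after the job is handed in: The lock, its shackle still pulled at least 22 mm out, is held still in the fingers (over 2 N, slower than 0.04 m/s), its centre at least 90 mm above where it lay (0.205 m above the bench), tilted less than 0.35 rad with the dial on top, touching nothing of the box (height (world z) of lock_center above 0.205 m and angle between lock_center's own z axis and vertical below 0.35 rad and value of joint shackle above 0.022 m and contact force between the fingers and lock above 2 N and contact force between lock and lockbox below 0.05 N and linear speed of lock below 0.04 m/s); the arm keeps its last pose, push and grip.
It fails at once if a bystander is pushed away or knocked over (distance of any of dropper_a, dropper_b, beaker from where it was at the start of the episode above 0.03 m or angle between any of dropper_a, dropper_b, beaker's own z axis and vertical above 0.5 rad).
It also fails if it takes over 72 s, if anything falls off the work surface, if the arm or the gripper's body presses on something with over 40 N, if the wrist force passes 120 N, or if a joint passes its speed limit or range.

ROBOT

A 6-joint arm with a two-finger parallel gripper is mounted at the origin on the work surface. World frame = base frame: x ahead of the robot, y to its left, z up, the work surface at z = 0. Lengths are in mm, angles in rad, forces in N, time in s.
With the tool pointing down it reaches from about 275 to 1000 mm from the base axis. Payload 8.4 kg.
Tool frame: the origin (TCP) lies at the very end of the fingers, on their centre line; the grasp point (between the pads) lies 19 mm behind it; z points along the fingers, x is the direction in which the jaws open and shut, and the axes are right-handed (so a half turn about z gives the same grasp; the last joint's range is limited). The gripper opens to 85 mm and grips with 20 to 120 N. Pads are 22 mm wide; open, the fingers measure 114 mm over their backs; the gripper's body (76 mm by 85 mm) begins 54 mm behind the grasp point. The pads swing forward as they close: fully open they stand 13 mm farther back than shut.
Start: joints at [-1.167, 0.353, 1.633, -0, 1.155, -0.002], TCP at [246.72, -574.245, 231.281] pointing down, gripper open.
Joint ranges: [-2.63, 2.63], [-0.92, 2.1], [0.06, 2.66], [-1.3, 4.44], [0, 2.69], [-3.02, 3.02]. Speed limits (rad/s): [2.22, 2.22, 2.79, 3.14, 3.14, 3.14].

INTERFACE

Orientations are given as [roll, pitch, yaw] about the fixed x, y, z axes, in that order (R = Rz(yaw) Ry(pitch) Rx(roll)).
In Python, from rig import r gives the robot as it stands. The module is installed in compiled form; this text tells all that it offers.
- The arm moves only by the tool apply_moves, never from a script. Its argument "targets" is a list that holds one entry, the list of rows, each a list of 7 numbers: the gripper's target within -1 to 1 (fully open at 1, half-way at 0, shut at -1), then the shift along the tool's x, y, z in cm, then the turn, a rotation vector about the tool's x, y, z in degrees. A call has 1 to 8 rows; each row is the pose to reach, as a shift and turn from the pose measured when the call began, along the tool's axes at that moment; what a row does not reach only later rows make up. A row lasts 1/10 s, in which the tool goes at most 50 mm and 8.59 degrees, less where a joint would pass 70% of its speed; a pose out of reach is approached as far as the arm can. A call with a gripper value outside its range is refused whole. The fingers move at their own pace and stop on an object; "newtons" is the grip in N (left out, the last holds). Time passes only in rows, so rows that repeat a pose let the fingers close. It gives the time, the measured TCP pose, the force and the opening at its end, in the units of the state.
- r.sense(): the state, without advancing time (a new reading comes with each control period).
- r.grab_frame(name): name is "scene" or "top" or "wrist"; returns a dict with "pixels" (384x512x3 uint8, red, green, blue), "fov_y" (degrees; the focal length in pixels is half the picture's height over the tangent of half this angle, whatever the lens; pixels are square), "cx", "cy" (the principal point, pixels), "R" (3x3) and "t" (3): a world point X has camera coordinates R X + t; the wrist camera has in their place "mount" (4x4, takes a point from camera to tool coordinates, whose origin is the TCP and whose axes are the tool frame's). Camera axes: x right, y down, z forward; pixel columns grow to the right and rows downward; lengths in mm; the calibration is good to about 2 mm. The wrist camera is an equidistant fisheye: a pixel r from the principal point sees the ray r / f radians off the axis. A picture is of the moment at which its call begins: read the wrist's pose just before it. There is no depth.
- r.sign_off(): hands the job in, once; it reports no verdict.
The state is a dict: "clock": time; "qpos": joint angles; "qvel": joint speeds; "joint_efforts": joint torques, N m; "eef_pos": TCP position; "tcp_rot": TCP orientation; "contact_force": force on the tool from outside, world axes, zero at the start; "wrist_torque": the same for the moment, N m; "opening": opening from 0.0 (shut) to 1.0 (fully open).
Only numpy, scipy, OpenCV 4.12 (cv2) and the standard library are available. Lean on these libraries where they do the work, as an engineer would, in place of code of your own. Each camera call takes 0.05 s, during which the arm holds its last target. There are 200 camera calls.

## Working session

There is one attempt and no reset: what is moved stays moved. The work goes in short steps, Python scripts to look and compute and a tool call to move; the robot and the scene stay as the last step left them, time stands still between calls to the robot, and variables do not carry over. Pictures are saved under pics/ and viewed, about 8 in all and at most 12, crops included, and the job is handed in when it is done.

Besides the shell and the picture viewer there is one more tool, called after "Call:" as name(argument=value, ...), one argument or row to a line, values as JSON. apply_moves: Moves the arm, as the interface text tells. Its arguments: {"type":"object","properties":{"targets":{"type":"array"},"newtons":{"type":"number"}},"required":["targets"]}

```bash
mkdir -p pics; cat > h.py <<'E'
import numpy as np, cv2
from rig import r
def save(n,f,crop=None,s=1):
    p=f["pixels"][:,:,::-1]
    if crop: x0,y0,x1,y1=crop; p=p[y0:y1,x0:x1]
    cv2.imwrite(f"pics/{n}.png",cv2.resize(np.ascontiguousarray(p),None,fx=s,fy=s,interpolation=cv2.INTER_CUBIC))
def ray(f,u,v):
    fl=192/np.tan(np.radians(f["fov_y"])/2)
    d=np.array([(u-f["cx"])/fl,(v-f["cy"])/fl,1.]);R=np.array(f["R"]);t=np.array(f["t"])
    return -R.T@t, R.T@d
def atz(f,u,v,z):
    o,d=ray(f,u,v); return o+d*(z-o[2])/d[2]
E
python3 - <<'E'
from h import *
import pickle
print(r.sense())
a=r.grab_frame("scene");b=r.grab_frame("top")
pickle.dump((a,b),open("f.pkl","wb"))
for f in(a,b): print(f["fov_y"],f["cx"],f["cy"],np.round(f["R"],3).tolist(),np.round(f["t"],1))
p=np.hstack([a["pixels"],b["pixels"]])[:,:,::-1]
save("s1",a,None,1.5);save("t1",b,None,1.5)
E
```

```text
{'clock': 0.0, 'qpos': array([-1.16739448e+00,  3.53660146e-01,  1.63415008e+00,  1.47531904e-05,
        1.15522207e+00, -2.39890909e-03]), 'qvel': array([ 0.00066731, -0.00129746, -0.00037651, -0.00016787,  0.00040834,
       -0.00023143]), 'joint_efforts': array([-1.44418271e-03, -6.05243540e+01, -3.42069912e+01, -8.78757282e-05,
        9.42415703e-03, -2.29746445e-05]), 'eef_pos': array([ 246.53258484, -573.78516281,  230.54737698]), 'tcp_rot': array([-3.14157571e+00,  1.43960552e-03, -1.16500152e+00]), 'contact_force': array([0.34794925, 0.55570606, 0.94053924]), 'wrist_torque': array([ 0.03469283,  0.03375286, -0.02077627]), 'opening': 0.993534881064425}
55.28740035161827 257.8216548120804 188.9690807261655 [[-0.311, 0.951, 0.004], [0.718, 0.237, -0.655], [-0.623, -0.201, -0.756]] [ 107.1 -303.9 1221.7]
57.455288595604685 252.63733545598902 195.9038972346193 [[-0.028, -1.0, 0.014], [-0.986, 0.026, -0.167], [0.166, -0.018, -0.986]] [ 53.7 525.8 865.3]
```

View pics/s1.png

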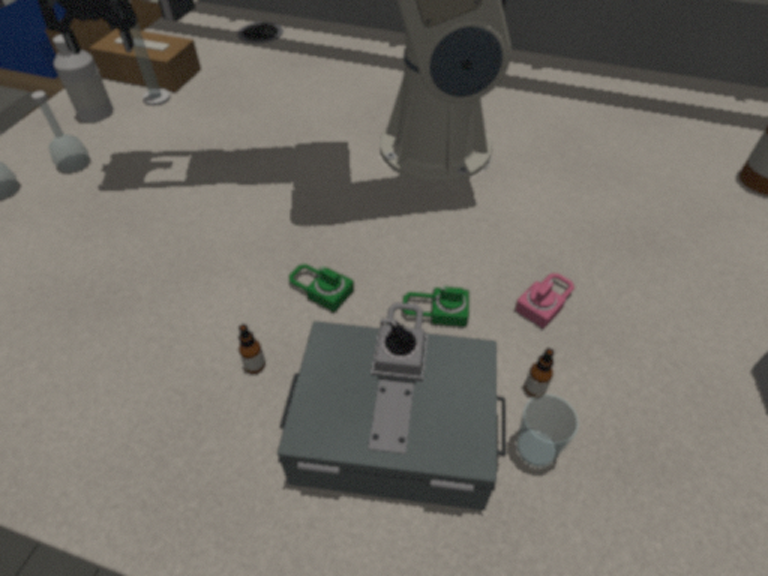

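View pics/t1.png

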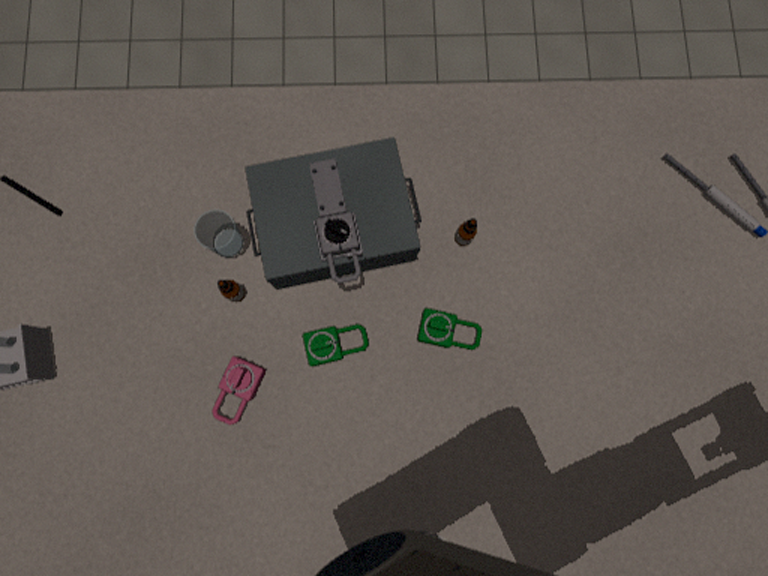

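The steel-grey lock on the box (top view ≈(337,232)/1.5, scene ≈(402,345)/1.5) is the one meant. The two green ones and the pink one lie on the bench and are look-alikes. I'll confirm this in one enlarged crop.

```bash
python3 - <<'E'
from h import *
import pickle
a,b=pickle.load(open("f.pkl","rb"))
A=cv2.resize(a["pixels"][195:265,235:305],None,fx=5.6,fy=5.6,interpolation=2)
B=cv2.resize(b["pixels"][130:200,190:260],None,fx=5.6,fy=5.6,interpolation=2)
cv2.imwrite("pics/c1.png",cv2.convertScaleAbs(np.hstack([A,B])[:,:,::-1],alpha=1.5))
for u,v in [(247,165),(395,139),(419,247),(270,277)]: print(np.round(atz(b,u/1.5,v/1.5,100),1))
print(atz(b,337/1.5,232/1.5,148),atz(a,400/1.5,342/1.5,148))
for u,v,z in [(467,242,0),(238,297,0),(230,245,0)]: print(atz(b,u/1.5,v/1.5,z))
E
```

```text
[743.5 256.6 100. ]
[784.8   5.5 100. ]
[594.1 -27.7 100. ]
[549.9 216.8 100. ]
[608.85139354 103.95110172 148.        ] [625.85609028 108.90975428 148.        ]
[ 627.38934004 -126.90423746    0.        ]
[535.24335245 293.29485116   0.        ]
[632.42703716 309.49650472   0.        ]
```

View pics/c1.png

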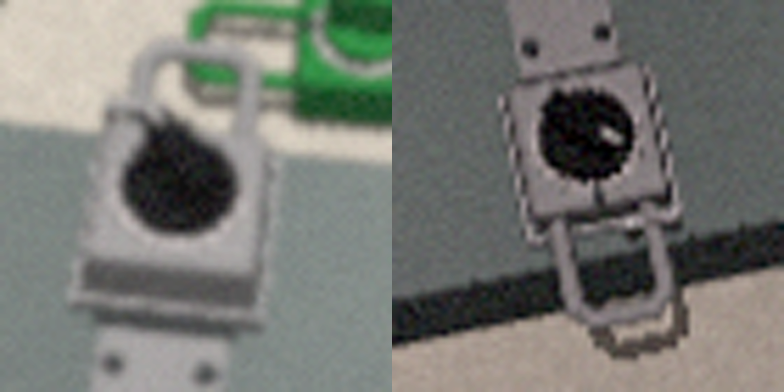

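The crop shows the steel lock on its box with the shackle towards the robot (down in the top view). Its dial's white mark lies to the right of centre, at crop (612,132) against a centre of (588,133). That is about -y, so the dial reads roughly 4.7 rad. The green and pink ones are the look-alikes. Next I'll go above it.

```bash
cat >> h.py <<'E'
from scipy.spatial.transform import Rotation as Ro
def rel(p,yaw,roll=np.pi,pitch=0):
    s=r.sense(); R0=Ro.from_euler("xyz",s["tcp_rot"]); R1=Ro.from_euler("xyz",[roll,pitch,yaw])
    d=R0.inv().apply(np.array(p)-s["eef_pos"])/10
    w=np.degrees((R0.inv()*R1).as_rotvec()); print("shift cm",np.round(d,2),"rot",np.round(w,1)); 
E
python3 -c "
from h import *
rel([590,103,290],0.17)"
```

```text
shift cm [-48.64 -58.27  -5.87] rot [ -0.    0.1 -76.5]
```

Call:
apply_moves(
  targets=[
    [[1,-48.6,-58.3,-5.9,0,0.1,-76.5],[1,-48.6,-58.3,-5.9,0,0.1,-76.5],[1,-48.6,-58.3,-5.9,0,0.1,-76.5],[1,-48.6,-58.3,-5.9,0,0.1,-76.5],[1,-48.6,-58.3,-5.9,0,0.1,-76.5],[1,-48.6,-58.3,-5.9,0,0.1,-76.5],[1,-48.6,-58.3,-5.9,0,0.1,-76.5],[1,-48.6,-58.3,-5.9,0,0.1,-76.5]],
  ],
)

```text
clock: 0.9
eef_pos: [427.6, -216.7, 262.4]
tcp_rot: [-3.141, -0.001, 0.041]
contact_force: [0.6, -0.6, -0.4]
opening: 1.002
```

```bash
python3 -c "
from h import *
rel([590,103,290],0.17)"
```

```text
shift cm [ 17.54 -31.28  -2.74] rot [-0.  -0.1 -7.4]
```

Call:
apply_moves(
  targets=[
    [[1,17.5,-31.3,-2.7,0,0,-7.4],[1,17.5,-31.3,-2.7,0,0,-7.4],[1,17.5,-31.3,-2.7,0,0,-7.4],[1,17.5,-31.3,-2.7,0,0,-7.4],[1,17.5,-31.3,-2.7,0,0,-7.4],[1,17.5,-31.3,-2.7,0,0,-7.4],[1,17.5,-31.3,-2.7,0,0,-7.4],[1,17.5,-31.3,-2.7,0,0,-7.4]],
  ],
)

```text
clock: 1.7
eef_pos: [591.2, 107.5, 289.5]
tcp_rot: [-3.14, -0.002, 0.173]
contact_force: [-0.1, -0.8, 0.2]
opening: 0.998
```

```bash
cat >> h.py <<'E'
def wrist(name,s=1.5,crop=None):
    st=r.sense(); f=r.grab_frame("wrist"); f["pose"]=(st["eef_pos"],st["tcp_rot"])
    import pickle; pickle.dump(f,open(name+".pkl","wb")); save(name,f,crop,s); return f
def wproj(f,X):
    p,e=f["pose"]; M=np.array(f["mount"]); T=Ro.from_euler("xyz",e).inv().apply(np.array(X)-p)
    c=np.linalg.inv(M)@np.append(T,1); fl=192/np.tan(np.radians(f["fov_y"])/2)
    th=np.arctan2(np.hypot(c[0],c[1]),c[2]); k=fl*th/np.hypot(c[0],c[1]); return np.array([f["cx"]+k*c[0],f["cy"]+k*c[1]])
def watz(f,u,v,z):
    fl=192/np.tan(np.radians(f["fov_y"])/2); a=np.array([u-f["cx"],v-f["cy"]])/fl; th=np.hypot(*a)
    M=np.array(f["mount"]); d=np.append(a/th*np.sin(th),np.cos(th)); p,e=f["pose"]; R=Ro.from_euler("xyz",e)
    o=R.apply(M[:3,3])+p; d=R.apply(M[:3,:3]@d); return o+d*(z-o[2])/d[2]
E
python3 -c "
from h import *
s=r.sense();print(s['eef_pos'],s['tcp_rot'])
f=wrist('pics/w1');np.set_printoptions(precision=3,suppress=True);print(f['mount'],f['fov_y'],f['cx'],f['cy']); print(wproj(f,[612,104,148]))
" ; mv pics/pics/* pics/ 2>/dev/null; ls pics . 
```

```text
[591.20749017 107.48291008 289.4847282 ] [-3.14021857e+00 -2.01722320e-03  1.73188842e-01]
[[   1.      -0.      -0.       0.603]
 [   0.       0.951    0.309  -79.265]
 [   0.      -0.309    0.951 -143.104]
 [   0.       0.       0.       1.   ]] 65.70646984690485 255.4776438871483 192.13866941260702
[274.477 186.43 ]
.:
f.pkl
h.py
pics

pics:
c1.png
s1.png
t1.png
w1.pkl
```

```bash
sed -i 's/open(name+".pkl"/open("pics\/"+name+".pkl"/' h.py; python3 -c "
from h import *
import pickle
f=pickle.load(open('pics/w1.pkl','rb'));save('w1',f,(190,110,390,260),4)"
```

```text
(no output)
```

View pics/w1.png

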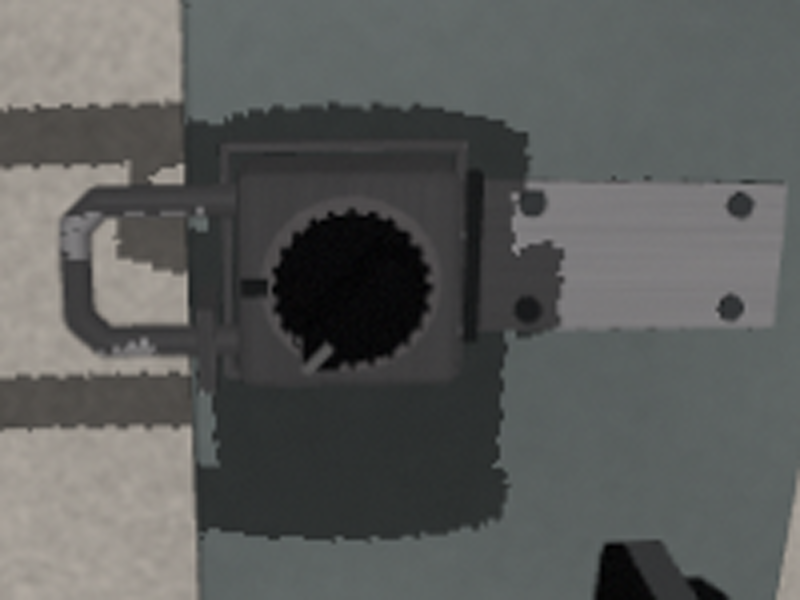

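The wrist crop shows the index bar at (254,287), the disc centre at about (352,287), and the white pointer line at about (317,358), tilted to the lower left. The pointer sits about 45–60° counter-clockwise of the index.

```bash
python3 -c "
from h import *
import pickle
f=pickle.load(open('pics/w1.pkl','rb'))
g=dict(f);g['pixels']=np.clip((f['pixels'].astype(float)/90)**.45*255,0,255).astype(np.uint8)
save('w1b',g,(240,145,315,210),10)
q=lambda u,v,z:watz(f,190+u/4,110+v/4,z)
np.set_printoptions(precision=1,suppress=True)
for n,u,v,z in [('idx',254,287,132),('ptr_in',330,345,137.5),('ptr_out',305,370,137.5),('disc',352,287,137.5),('bowouter',65,270,115),('c1',238,172,130),('c2',460,170,130),('c3',462,382,130),('c4',240,380,130),('leg1',160,200,119),('leg2',160,340,119)]: print(n,q(u,v,z))
"
```

```text
idx [591.2 100.7 132. ]
ptr_in [613.3  90.1 137.5]
ptr_out [608.1  82.1 137.5]
disc [615.9 106.6 137.5]
bowouter [539.1  91.8 115. ]
c1 [581.9 129.8 130. ]
c2 [638.7 140.7 130. ]
c3 [652.1  83.3 130. ]
c4 [592.   73.6 130. ]
leg1 [562.6 116.7 119. ]
leg2 [568.5  77.4 119. ]
```

View pics/w1b.png

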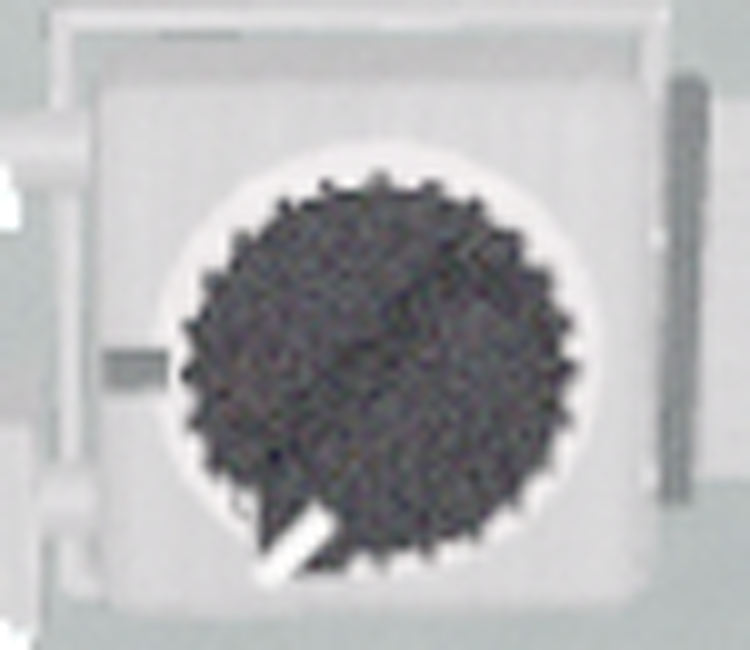

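The bar runs at 45° with its point to the lower left (white line (265,580)–(330,515)), so the dial is one notch, 0.785 rad, short of the index. The lock centre is at about (616,106.7) with yaw of about 0.175. I'll pinch the bar with jaw yaw -0.61.

```bash
python3 -c "
from h import *
rel([616,106.7,200],-0.61);rel([616,106.7,141],-0.61)"
```

```text
shift cm [2.46 0.46 8.93] rot [-0.1 -0.  44.9]
shift cm [ 2.45  0.47 14.83] rot [-0.1 -0.  44.9]
```

Call:
apply_moves(
  targets=[
    [[1,2.4,0.5,4,0,0,44.9],[1,2.4,0.5,7,0,0,44.9],[1,2.4,0.5,9,0,0,44.9],[1,2.4,0.5,9,0,0,44.9],[1,2.4,0.5,9,0,0,44.9],[1,2.4,0.5,9,0,0,44.9],[1,2.4,0.5,12,0,0,44.9],[1,2.4,0.5,14.6,0,0,44.9]],
  ],
  newtons=40,
)

```text
clock: 2.55
eef_pos: [615.2, 104.8, 142.9]
tcp_rot: [-3.14, -0.001, -0.611]
contact_force: [-0.3, -0.2, -0.6]
opening: 0.996
```

Call:
apply_moves(
  targets=[
    [[-1,0,0,0.1,0,0,0],[-1,0,0,0.1,0,0,0],[-1,0,0,0.1,0,0,0],[-1,0,0,0.1,0,0,0],[-1,0,0,0.1,0,0,0],[-1,0,0,0.1,0,0,0],[-1,0,0,0.1,0,0,0],[-1,0,0,0.1,0,0,0]],
  ],
)

```text
clock: 3.35
eef_pos: [615.7, 104.9, 143.1]
tcp_rot: [-3.139, -0.002, -0.611]
contact_force: [-1.6, -0.4, 6.8]
opening: 0.125
```

Call:
apply_moves(
  targets=[
    [[-1,0,0,-0.1,0,0,8],[-1,0,0,-0.1,0,0,16],[-1,0,0,-0.1,0,0,24],[-1,0,0,-0.1,0,0,32],[-1,0,0,-0.1,0,0,40],[-1,0,0,-0.1,0,0,46],[-1,0,0,-0.1,0,0,46],[-1,0,0,-0.1,0,0,46]],
  ],
)

```text
clock: 4.15
eef_pos: [615.5, 104.9, 143.9]
tcp_rot: [-3.139, 0.001, -1.411]
contact_force: [-0.1, -0.3, -5.4]
opening: 0.127
```

Call:
apply_moves(
  targets=[
    [[1,0,0,0,0,0,0],[1,0,0,0,0,0,0],[1,0,0,0,0,0,0],[1,0,0,0,0,0,0],[1,0,0,-4,0,0,0],[1,0,0,-8,0,0,0],[1,0,0,-12,0,0,0],[1,0,0,-12,0,0,0]],
  ],
)

```text
clock: 4.95
eef_pos: [618.2, 105.3, 270.4]
tcp_rot: [-3.129, 0.001, -1.41]
contact_force: [-0.2, 0.9, -0.6]
opening: 1.002
```

```bash
python3 -c "
from h import *
f=wrist('w2');c=wproj(f,[608,105,140]).astype(int);x0=max(c[0]-70,0);y0=max(c[1]-60,0);print(x0,y0)
g=dict(f);g['pixels']=np.clip((f['pixels'].astype(float)/120)**.5*255,0,255).astype(np.uint8)
save('w2',g,(x0,y0,x0+140,y0+120),5)
s=r.sense();print(s['eef_pos'],s['tcp_rot'])"
```

```text
184 134
[616.90094207 105.07038112 267.3168272 ] [-3.13251626e+00  6.20227926e-04 -1.41031688e+00]
```

View pics/w2.png

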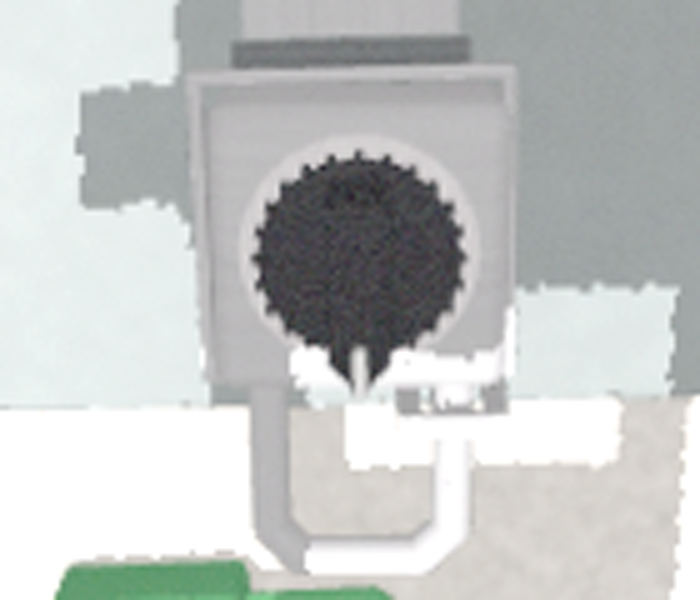

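The pointer's white line (360,370) now points straight at the shackle side, over the index. The shackle legs span x 252–470 and the outer edge of the bow is at y≈575. Next I'll pull the shackle.

```bash
python3 -c "
from h import *
import pickle
f=pickle.load(open('pics/w2.pkl','rb'))
np.set_printoptions(precision=1,suppress=True)
q=lambda u,v,z=115:watz(f,184+u/5,134+v/5,z)
print(q(252,470),q(470,470),q(365,575),q(360,250,137.5)); b=q(365,575)
c=np.array([np.cos(.175),np.sin(.175),0])
print('bow from lock', np.array([616.,106,115])-54*c)
t=b+15*c; print(t)
rel([t[0],t[1],180],-1.396);rel([t[0],t[1],106],-1.396)"
```

```text
[558.7 119.3 115. ] [566.4  71.9 115. ] [536.9  90.5 115. ] [618.5 104.9 137.5]
bow from lock [562.8  96.6 115. ]
[551.6  93.1 115. ]
shift cm [0.1 6.7 8.7] rot [-0.5  0.  -0.8]
shift cm [ 0.1  6.8 16.1] rot [-0.5  0.  -0.8]
```

Call:
apply_moves(
  targets=[
    [[1,0.1,4,3,-0.5,0,-0.8],[1,0.1,6.8,7,-0.5,0,-0.8],[1,0.1,6.8,9,-0.5,0,-0.8],[1,0.1,6.8,13,-0.5,0,-0.8],[1,0.1,6.8,16.7,-0.5,0,-0.8],[1,0.1,6.8,16.7,-0.5,0,-0.8],[1,0.1,6.8,16.7,-0.5,0,-0.8]],
  ],
)

```text
clock: 5.7
eef_pos: [550.7, 93.4, 99.2]
tcp_rot: [3.139, 0.001, -1.396]
contact_force: [0.4, -0.2, -0.7]
opening: 0.995
```

Call:
apply_moves(
  targets=[
    [[-1,0,0,0,0,0,0],[-1,0,0,0,0,0,0],[-1,0,0,0,0,0,0],[-1,0,0,0,0,0,0],[-1,0,0,0,0,0,0],[-1,0,0,0,0,0,0]],
  ],
)

```text
clock: 6.3
eef_pos: [551.1, 93.5, 99.7]
tcp_rot: [3.14, 0.001, -1.396]
contact_force: [-0.3, 0.7, 4.3]
opening: 0.549
```

Call:
apply_moves(
  targets=[
    [[-1,0,0.5,0,0,0,0],[-1,0,1.0,0,0,0,0],[-1,0,1.5,0,0,0,0],[-1,0,2.0,0,0,0,0],[-1,0,2.5,0,0,0,0],[-1,0,3.0,0,0,0,0],[-1,0,3.1,0,0,0,0],[-1,0,3.1,0,0,0,0]],
  ],
)

```text
clock: 7.1
eef_pos: [519.6, 88.0, 99.6]
tcp_rot: [3.139, 0.001, -1.396]
contact_force: [0.0, -0.9, 0.9]
opening: 0.548
```

Call:
apply_moves(
  targets=[
    [[1,0,0,0,0,0,0],[1,0,0,0,0,0,0],[1,0,0,0,0,0,0],[1,0,0,-4,0,0,0],[1,0,0,-8,0,0,0],[1,0,-6,-12,0,0,0],[1,0,-9,-16,0,0,0],[1,0,-9,-16,0,0,0]],
  ],
)

```text
clock: 7.9
eef_pos: [612.5, 104.3, 263.2]
tcp_rot: [-3.138, 0.001, -1.396]
contact_force: [0.3, -0.9, -1.2]
opening: 0.999
```

```bash
python3 -c "
from h import *
f=wrist('w3');c=wproj(f,[595,105,130]).astype(int);x0=max(c[0]-70,0);y0=max(c[1]-60,0);print(x0,y0)
g=dict(f);g['pixels']=np.clip((f['pixels'].astype(float)/120)**.5*255,0,255).astype(np.uint8)
save('w3',g,(x0,y0,x0+140,y0+120),5)
s=r.sense();print(s['eef_pos'],s['tcp_rot'])
rel([616,105.7,200],-1.396);rel([616,105.7,108],-1.396)"
```

```text
181 139
[614.08667074 104.52444368 264.35945851] [-3.13589791e+00  5.12189916e-04 -1.39621643e+00]
shift cm [-0.08 -0.17  6.44] rot [-0.3  0.  -0. ]
shift cm [-0.07 -0.12 15.64] rot [-0.3  0.  -0. ]
```

View pics/w3.png

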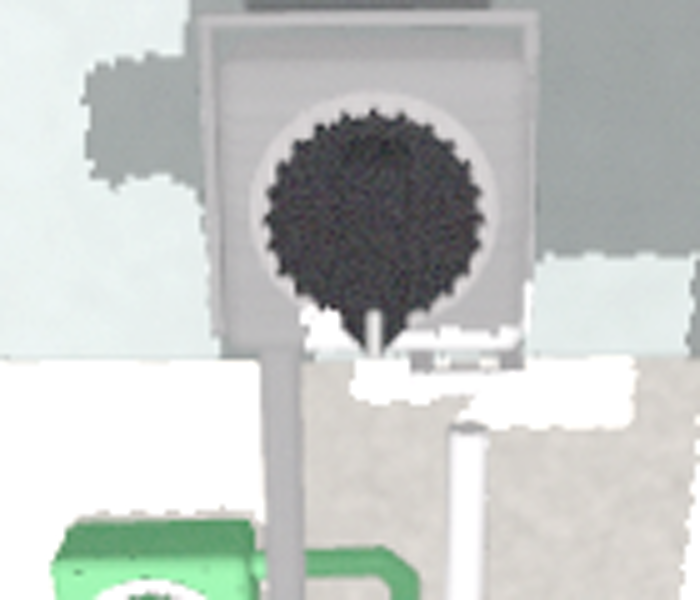

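The shackle is out: the end of the short leg, at (468,428), is clear of the staple at (465,360). The dial is still at the index. Now I'll grip the body across its y faces.

Call:
apply_moves(
  targets=[
    [[1,-0.1,0.1,4,-0.3,0,0],[1,-0.1,0.1,8,-0.3,0,0],[1,-0.1,0.1,12,-0.3,0,0],[1,-0.1,0.1,14.5,-0.3,0,0],[1,-0.1,0.1,15.7,-0.3,0,0],[1,-0.1,0.1,15.7,-0.3,0,0],[1,-0.1,0.1,15.7,-0.3,0,0]],
  ],
  newtons=70,
)

```text
clock: 8.65
eef_pos: [614.2, 105.6, 108.2]
tcp_rot: [-3.14, 0.001, -1.396]
contact_force: [0.2, 0.4, 0.6]
opening: 1.004
```

Call:
apply_moves(
  targets=[
    [[-1,0,0,0,0,0,0],[-1,0,0,0,0,0,0],[-1,0,0,0,0,0,0],[-1,0,0,0,0,0,0],[-1,0,0,0,0,0,0],[-1,0,0,0,0,0,0]],
  ],
)

```text
clock: 9.25
eef_pos: [615.4, 105.8, 110.3]
tcp_rot: [-3.137, 0.0, -1.396]
contact_force: [-1.1, -0.4, 7.3]
opening: 0.684
```

Call:
apply_moves(
  targets=[
    [[-1,0,0,-0.5,0,0,0],[-1,0,0,-1,0,0,0],[-1,0,0,-2,0,0,0],[-1,0,0,-4,0,0,0],[-1,0,0,-6,0,0,0],[-1,0,0,-8,0,0,0],[-1,0,0,-10,0,0,0],[-1,0,0,-12,0,0,0]],
  ],
)

```text
clock: 10.05
eef_pos: [614.6, 105.6, 231.6]
tcp_rot: [-3.137, 0.0, -1.396]
contact_force: [0.2, 0.8, -5.0]
opening: 0.683
```

Call:
apply_moves(
  targets=[
    [[-1,0,0,-1,0,0,0],[-1,0,0,-1,0,0,0],[-1,0,0,-1,0,0,0],[-1,0,0,-1,0,0,0],[-1,0,0,-1,0,0,0],[-1,0,0,-1,0,0,0]],
  ],
)

```text
clock: 10.65
eef_pos: [614.2, 105.6, 240.8]
tcp_rot: [-3.139, 0.0, -1.396]
contact_force: [0.5, -1.0, -4.0]
opening: 0.681
```

```bash
python3 -c "
from h import *
a=r.grab_frame('scene');f=wrist('w4')
s=r.sense();print(s['eef_pos'],s['contact_force'],s['opening'],s['wrist_torque'])
g=lambda p:np.clip((p.astype(float)/150)**.6*255,0,255).astype(np.uint8)
A=cv2.resize(g(a['pixels'][130:300,180:350]),(390,390),interpolation=2);B=cv2.resize(g(f['pixels'][:,64:448]),(390,390))
cv2.imwrite('pics/e.png',np.hstack([A,B])[:,:,::-1])"
```

```text
[614.43676423 105.55013437 241.1733449 ] [ 0.40390122  0.0258126  -4.88771876] 0.6848768472363556 [ 0.01446639 -0.12690562  0.02666038]
```

View pics/e.png

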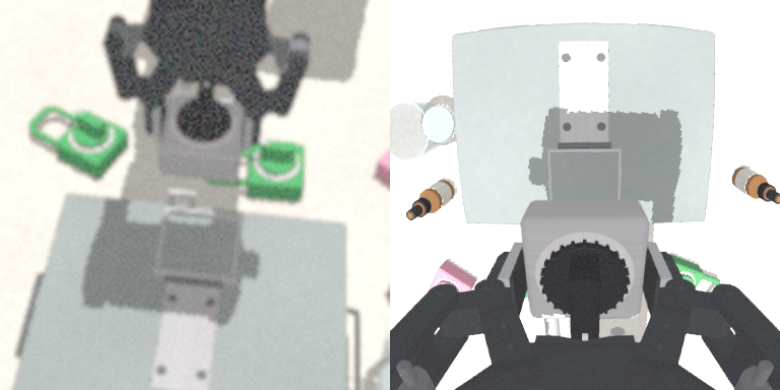

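The lock is held in the fingers (wrist half (590,265)), level, with the pocket empty below it and the bystanders still standing. The load is about 4.9 N, and it was raised about 131 mm. I'm handing in.

```bash
python3 -c "
from h import *
r.sign_off(); s=r.sense(); print(s['clock'],s['eef_pos'],s['contact_force'],s['opening'])"
```

```text
the job is handed in; nothing more can be done
the job is handed in; nothing more can be done
```

The lock is open, off the hasp and held level in the gripper about 13 cm above where it lay. I handed the job in at about 10.7 s; no verdict was reported.

- **Dial and shackle:** I turned the dial one notch clockwise to the index bar. I then pulled the shackle about 31 mm by both legs; the wrist picture showed the short leg clear of the staple.
- **Lift:** I gripped the lock body across its y faces at 70 N and lifted it straight up.
- **Last checks:** The arm was carrying about 4.9 N, the finger opening was steady, and the pocket below was empty. Both dropper bottles and the beaker were still standing.
- **Not confirmed:**
  - There was a brief upward push of about 7 N as the fingers closed on the body, probably the tips touching the pocket rim.
  - I did not re-measure the shackle opening after the lift.
  - The reading after hand-in was refused.

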